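# Find the heavy side of a sealed eccentric rotor and hold it down

### The job

The blue vibrator rotor in the bearing stand has an eccentric weight sealed inside, and nobody knows on which side. Turn the rotor by hand to find its heavy side (the greased bearings drag, so left alone it always stops short of the true position), then hold it with the heavy side straight down, and finish while still gripping it so that I can scribe the top. Leave the other things on the bench where they are.

Things in the scene. Friction and masses are not known exactly. Their poses are not given: they have to be found in the camera images.
- stand: Fixed grey bearing stand: base plate 220 (along the shaft) x 150 x 14 mm; two pillars 50 mm wide carry dark round bearing housings, diameter 44 mm, 51 to 77 mm to either side of the rotor's mid-plane. They hold a level shaft, diameter 16 mm. Origin under the base's centre, x along the shaft, z up. It cannot be moved; its place and yaw vary.
- axle (a point): The middle of the shaft, in the rotor, 125 mm above the bench; x along the shaft, y level, z up. Let go, the rotor turns slowly (a few seconds, no overshoot) towards heavy side down, but bearing drag stops it 18 to 33 degrees short, equally far whichever side it comes from. Within 33 degrees of heavy side up it may stay put too. It may be turning by itself as the job begins.
- rim_top (a point): Point of the stand: the uppermost place of the rotor's rim, 190 mm above the bench, 65 mm above axle; axes as axle. Here, and up to 45 degrees round the rim to either side, fingers can pinch the rotor's two flat faces (24 mm apart) from above, fingertips pointing at the shaft and no deeper than 33 mm inside the rim.
- rotor: Blue disc on the shaft, diameter 130 mm, 24 mm thick, about 0.7 kg, with a hub of diameter 54 mm standing 8 mm proud of both faces (an inner 30 mm collar 24 mm proud). It turns either way without end and cannot come off. Origin in its middle on the shaft, x along the shaft, z towards its yellow stripe. The weight sealed in it bears no fixed relation to the stripe: it is drawn anew each time.
- mark (a point): Middle of the rotor's yellow stripe on the rim, 65 mm from the shaft's axis; the stripe, 12 mm wide, crosses the rim and runs down both faces. Watch it to see how the rotor stands.
- spanner: Loose steel spanner 180 mm long, lying beside the stand; not needed. Origin under its middle, x axis along it.
- screwdriver: Loose screwdriver with an orange handle, 200 mm long, lying beside the stand; not needed. Origin under its middle, x axis along it.
- marker: Loose white paint marker with a yellow cap, 125 mm long and 16 mm thick, lying beside the stand; not needed. Origin under its middle, x axis along it.
- bearing: Loose steel ball bearing, outer diameter 42 mm, 12 mm high, lying flat; not needed. Origin under its centre.
- collar: Loose dark shaft collar, outer diameter 32 mm, 12 mm high, lying flat; not needed. Origin under its centre.
- grease: Loose white jar with a red cap, diameter 64 mm, 60 mm high; not needed. Origin under its centre.
- tin: Loose open metal cup, diameter 72 mm at the rim, 75 mm high; not needed. Origin under its centre.

How it is judged:
On the way:
1. the rotor is turned by the fingers (contact force between the fingers and rotor above 0.5 N and angular speed of rotor above 0.05 rad/s), for 0.2 s.
At the end, for the whole second after the job is handed in: The fingers still grip the rotor (more than 2 N), it stands still, and the sealed weight is straight below the shaft to within 0.17 rad (just under 10 degrees) (angle between slug's own z axis and vertical below 0.17 rad and contact force between the fingers and rotor above 2 N and angular speed of rotor below 0.1 rad/s); the arm keeps its last pose, push and grip.
It fails at once if a loose thing on the bench is shifted by more than 30 mm (distance of any of spanner, screwdriver, marker, bearing, collar, grease, tin from where it was at the start of the episode above 0.03 m).
It also fails if it takes over 72 s, if anything falls off the work surface, if the arm or the gripper's body presses on something with over 40 N, if the wrist force passes 120 N, or if a joint passes its speed limit or range.

### The arm

A 6-joint arm with a two-finger parallel gripper is mounted at the origin on the work surface. World frame = base frame: x ahead of the robot, y to its left, z up, the work surface at z = 0. Lengths are in m, angles in rad, forces in N, time in s.
With the tool pointing down it reaches from about 0.425 to 0.95 m from the base axis. Payload 3.5 kg.
Tool frame: the origin (TCP) lies at the very end of the fingers, on their centre line; the grasp point (between the pads) lies 19 mm behind it; y points along the fingers, z is the direction in which the jaws open and shut, and the axes are right-handed (so a half turn about y gives the same grasp; the last joint's range is limited). The gripper opens to 85 mm and grips with 20 to 120 N. Pads are 22 mm wide; open, the fingers measure 114 mm over their backs; the gripper's body (76 mm by 85 mm) begins 54 mm behind the grasp point. The pads swing forward as they close: fully open they stand 13 mm farther back than shut.
Start: joints at [-1.394, 0.286, 1.577, -0, 1.279, -0.15], TCP at [0.217, -0.639, 0.231] pointing down, gripper open.
Joint ranges: [-2.77, 2.77], [-0.9, 2.22], [0.21, 2.48], [-1.53, 4.67], [0.24, 2.81], [-2.84, 2.84]. Speed limits (rad/s): [2.79, 2.79, 3.14, 3.14, 3.14, 3.14].

### API

Orientations are given as a unit quaternion [x, y, z, w].
In Python, from plant import ctrl, cams gives the robot as it stands.
- The arm moves only by the tool play_rows, never from a script. Its argument "steps" is a list of rows, each an object of numbers: "claw": the finger opening in cm, from 0 to 8.54; "tx", "ty", "tz": the shift along the tool's x, y, z in cm; "ax", "ay", "az": the turn, a rotation vector about the tool's x, y, z in degrees. A call has 1 to 12 rows; each row is the pose to reach, as a shift and turn from the pose commanded when the call began, along the tool's axes at that moment; what a row does not reach only later rows make up. A row lasts 1/12 s, in which the tool goes at most 41.7 mm and 7.16 degrees, less where a joint would pass 70% of its speed; a pose out of reach is approached as far as the arm can. A call with a gripper value outside its range is refused whole. The fingers move at their own pace and stop on an object; "grip_force" is the grip in N (left out, the last holds). Time passes only in rows, so rows that repeat a pose let the fingers close. It gives the time, the measured TCP pose, the force and the opening at its end, in the units of the state.
- ctrl.get_state(): the state, without advancing time (a new reading comes with each control period).
- cams.read_camera(name): name is "side" or "top"; returns (picture, depth): 384x512x3 uint8, blue, green, red; 384x512 float32, m along the optical axis (not along the pixel's ray), 0 where there is no reading.
- cams.camera_model(name): a dict with "intrinsics" (3x3 intrinsics, pixels), "distortion" ([k1, k2, p1, p2, k3] as OpenCV has them; the pictures are not rectified), "rvec" (rotation vector, rad) and "tvec" (3), from world to camera coordinates, as OpenCV has them. Camera axes: x right, y down, z forward; pixel columns grow to the right and rows downward; lengths in m; the calibration is good to about 2 mm. A picture is of the moment at which its call begins. camera_model takes no time and is no camera call.
- ctrl.sign_off(): hands the job in, once; it reports no verdict.
The state is a dict: "time": time; "qpos": joint angles; "dq": joint speeds; "joint_efforts": joint torques, N m; "eef_pos": TCP position; "tcp_rot": TCP orientation; "contact_force": force on the tool from outside, world axes, zero at the start; "wrist_torque": the same for the moment, N m; "opening": opening from 0.0 (shut) to 1.0 (fully open).
Only numpy, scipy, OpenCV 4.12 (cv2) and the standard library are available. Lean on these libraries where they do the work, as an engineer would, in place of code of your own. Each camera call takes 0.05 s, during which the arm holds its last target.

## Working session

There is one attempt and no reset: what is moved stays moved. The work goes in short steps, Python scripts to look and compute and a tool call to move; the robot and the scene stay as the last step left them, time stands still between calls to the robot, and variables do not carry over. Pictures are saved under pics/ and viewed, and the job is handed in when it is done.

Besides the shell and the picture viewer there is one more tool, called as name(argument=value, ...), one argument or row to a line, values as JSON. play_rows: Moves the arm, as the interface text tells. Its arguments: {"type":"object","properties":{"steps":{"type":"array","items":{"type":"object","properties":{"claw":{"type":"number"},"tx":{"type":"number"},"ty":{"type":"number"},"tz":{"type":"number"},"ax":{"type":"number"},"ay":{"type":"number"},"az":{"type":"number"}}}},"grip_force":{"type":"number"}},"required":["steps"]}

```bash
ls; mkdir -p pics; python3 - <<'E'
from plant import ctrl,cams
import cv2,numpy as np
print(ctrl.get_state())
for n in("side","top"):
    p,d=cams.read_camera(n); cv2.imwrite(f"pics/{n}0.png",p); np.save(f"pics/{n}0d.npy",d)
    print(n,cams.camera_model(n))
E
```

```text
pics
{'time': 0.0, 'qpos': array([-1.39397388e+00,  2.87212832e-01,  1.57813145e+00,  1.20178640e-05,
        1.27858951e+00, -1.49996466e-01]), 'dq': array([-0.00116916,  0.00050021, -0.00095212,  0.00145562, -0.00165997,
       -0.00067938]), 'joint_efforts': array([-3.48090889e-04, -4.05979156e+01, -2.92627430e+01, -1.34341963e-04,
        5.98694067e-03, -4.92468274e-06]), 'eef_pos': array([ 0.21661667, -0.63862796,  0.22994038]), 'tcp_rot': array([-0.11504012,  0.69851438, -0.69685898,  0.11502605]), 'contact_force': array([-0.18723726, -0.13977222,  0.08516103]), 'wrist_torque': array([ 0.05966087,  0.01964177, -0.02600516]), 'opening': 0.9994327337388698}
side {'intrinsics': array([[425.02542759,   0.        , 255.58430971],
       [  0.        , 425.02542759, 190.3431392 ],
       [  0.        ,   0.        ,   1.        ]]), 'distortion': array([-0.13232978,  0.        ,  0.        ,  0.        ,  0.        ]), 'rvec': array([ 0.39862104, -2.6408553 ,  1.39306053]), 'tvec': array([0.50174159, 0.23805054, 1.01353814])}
top {'intrinsics': array([[359.19327583,   0.        , 259.96459948],
       [  0.        , 359.19327583, 192.20433777],
       [  0.        ,   0.        ,   1.        ]]), 'distortion': array([-0.03963573,  0.        ,  0.        ,  0.        ,  0.        ]), 'rvec': array([ 2.17184197, -2.12819133,  0.13522568]), 'tvec': array([-0.04586313,  0.57683558,  0.93706248])}
```

View pics/side0.png

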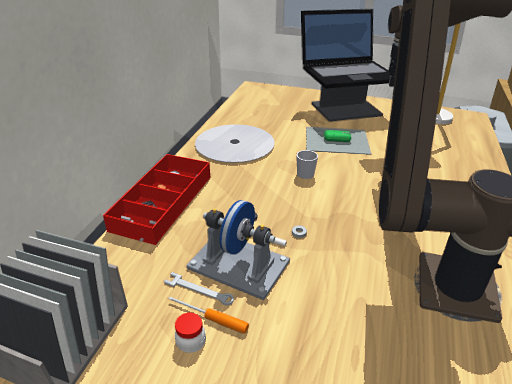

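View pics/top0.png

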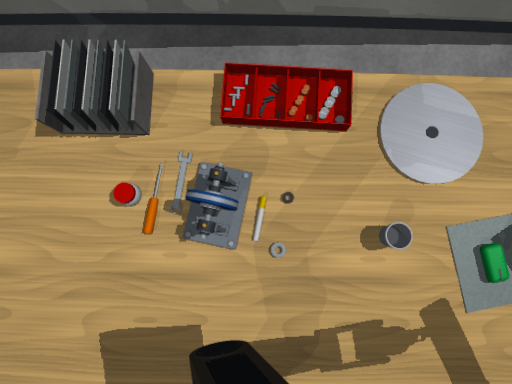

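The side view shows the rotor at about (239,228), and the top view shows it at about (212,200) on the stand. No stripe is visible at this scale, so I'll zoom in.

```bash
cat > h.py <<'E'
import numpy as np,cv2
from plant import ctrl,cams
def model(n):
    m=cams.camera_model(n); R=cv2.Rodrigues(m['rvec'])[0]; return m['intrinsics'],m['distortion'],R,np.array(m['tvec']).reshape(3),m
def rays(n,uv):
    K,D,R,t,_=model(n)
    p=cv2.undistortPoints(np.array(uv,float).reshape(-1,1,2),K,D).reshape(-1,2)
    d=np.c_[p,np.ones(len(p))]@R; return -R.T@t,d
def onplane(n,uv,z):
    c,d=rays(n,uv); return c+d*((z-c[2])/d[:,2])[:,None]
def proj(n,X):
    K,D,R,t,m=model(n); return cv2.projectPoints(np.array(X,float).reshape(-1,3),m['rvec'],m['tvec'],K,D)[0].reshape(-1,2)
def cloud(n,d):
    v,u=np.mgrid[:384,:512]; c,r=rays(n,np.c_[u.ravel(),v.ravel()])
    return (c+r*d.ravel()[:,None]).reshape(384,512,3)
E
python3 - <<'E'
from h import *
p=cv2.imread('pics/side0.png'); q=cv2.imread('pics/top0.png')
a=cv2.resize(p[190:310,170:310],None,fx=3.5,fy=3.5,interpolation=cv2.INTER_CUBIC)
b=cv2.resize(q[150:260,165:265],None,fx=3.8,fy=3.8,interpolation=cv2.INTER_CUBIC)
h=min(a.shape[0],b.shape[0]); c=np.hstack([a[:h],b[:h]]); c=cv2.resize(c,(800,int(h*800/c.shape[1])));cv2.imwrite('pics/crop0.png',c)
for n in('side','top'):
    img=cv2.imread(f'pics/{n}0.png');d=np.load(f'pics/{n}0d.npy');X=cloud(n,d)
    hsv=cv2.cvtColor(img,cv2.COLOR_BGR2HSV)
    m=cv2.inRange(hsv,(100,130,40),(125,255,255))>0
    m&=(X[...,2]>.06)&(X[...,2]<.22)&(abs(X[...,0]-.5)<.5)
    v,u=np.nonzero(m);P=X[m];print(n,len(P),u.min(),u.max(),v.min(),v.max(),np.median(P,0),P.min(0),P.max(0))
    g=(abs(X[...,2]-.014)<.006)&(hsv[...,1]<80)&(np.linalg.norm(X[...,:2]-np.median(P,0)[:2],axis=2)<.18)
    pts=X[g][:,:2].astype(np.float32); k,_=cv2.connectedComponents(g.astype(np.uint8))
    nc,lab,st,_=cv2.connectedComponentsWithStats(g.astype(np.uint8)); i=1+np.argmax(st[1:,4]); 
    r=cv2.minAreaRect(X[lab==i][:,:2].astype(np.float32));print(st[i],r)
E
```

```text
side 819 219 254 200 253 [0.53896065 0.1101584  0.14874176] [0.52143593 0.02373739 0.0667034 ] [0.56829244 0.15003103 0.19045856]
[ 187  243  103   56 2451] ((0.5443922877311707, 0.08421417325735092), (0.15256044268608093, 0.21996985375881195), 79.09819793701172)
top 290 186 237 190 209 [0.53929231 0.07607809 0.18094366] [0.52098906 0.02032885 0.11826654] [0.56403751 0.14119539 0.19487603]
[ 183  167   69   83 2035] ((0.5435913801193237, 0.08407784253358841), (0.14805608987808228, 0.21950982511043549), 79.12007141113281)
```

View pics/crop0.png

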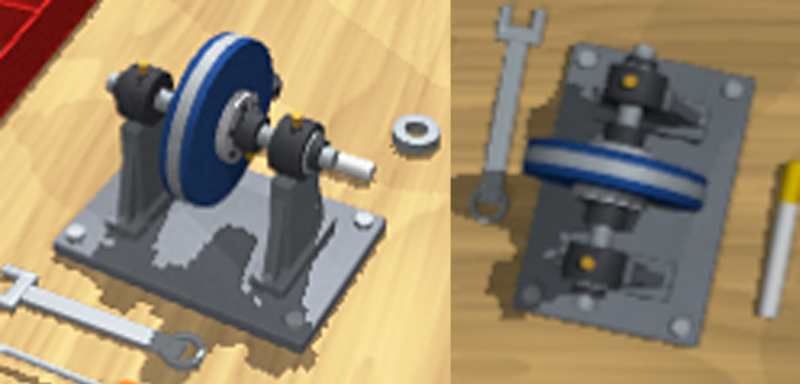

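```bash
python3 - <<'E'
from h import *
from scipy.spatial.transform import Rotation as Ro
np.set_printoptions(precision=4,suppress=True)
for n in('side','top'): print(n,rays(n,[[256,192]]))
s=ctrl.get_state(); R=Ro.from_quat(s['tcp_rot']).as_matrix();print(s['time'],R,s['eef_pos'])
yaw=np.deg2rad(-10.9);C=np.array([.544,.0841,.125]);ex=np.array([np.cos(yaw),np.sin(yaw),0]);ey=np.array([-ex[1],ex[0],0])
# check: rim points from side depth in disc frame
for n in('side','top'):
    img=cv2.imread(f'pics/{n}0.png');X=cloud(n,np.load(f'pics/{n}0d.npy'));hsv=cv2.cvtColor(img,cv2.COLOR_BGR2HSV)
    m=(cv2.inRange(hsv,(100,130,40),(125,255,255))>0)&(np.linalg.norm(X-C,axis=2)<.07)
    P=X[m]-C; a=P@ex; y=P@ey;z=P[:,2];r=np.hypot(y,z)
    print(n,np.percentile(a,[2,25,50,75,98]),np.percentile(y,[1,99]),np.percentile(z,[1,99]),np.percentile(r,[50,95]))
    print(proj(n,[C,C+[0,0,.065],C+ex*.064,C-ex*.064,C+ey*.065]))
# base corners at z=.014 per stand yaw
for q in [ex,-ex,ey,-ey]:
    Rd=np.c_[np.cross([0,0,-1],q),[0,0,-1],q]; rv=Ro.from_matrix(R.T@Rd).as_rotvec(degrees=True); print(q,rv, R.T@(C+[0,0,.065+.05]-s['eef_pos'])*100)
E
```

```text
side (array([0.2827, 0.8187, 0.7652]), array([[ 0.2334, -0.7886, -0.5689]]))
top (array([ 0.4494, -0.0417,  1.0046]), array([[ 0.1319,  0.0188, -0.9911]]))
0.1 [[-0.9471 -0.0004  0.321 ]
 [-0.321   0.0021 -0.9471]
 [-0.0003 -1.     -0.0021]] [ 0.2166 -0.6387  0.2301]
side [-0.012  -0.0109 -0.0103 -0.0092  0.0111] [-0.059   0.0644] [-0.0555  0.0645] [0.0554 0.0653]
[[237.7916 227.152 ]
 [237.3515 205.0443]
 [214.8719 219.1245]
 [261.8735 235.5463]
 [223.5054 243.2339]]
top [-0.0126 -0.0107 -0.0076  0.008   0.0111] [-0.0626  0.0531] [0.0023 0.0676] [0.0646 0.0672]
[[211.5798 200.1321]
 [207.6443 197.0114]
 [217.3996 175.1347]
 [205.6753 225.5767]
 [186.0593 194.6733]]
[ 0.982  -0.1891  0.    ] [  0.1005 -60.3753  -0.0801] [-54.2091  -0.8527 -57.9433]
[-0.982   0.1891 -0.    ] [  0.0923 119.6246   0.1159] [-54.2091  -0.8527 -57.9433]
[0.1891 0.982  0.    ] [   0.0187 -150.3753   -0.1655] [-54.2091  -0.8527 -57.9433]
[-0.1891 -0.982  -0.    ] [ 0.1233 29.6246  0.0139] [-54.2091  -0.8527 -57.9433]
```

The base fit is 220 x 150 mm, centred at (0.544, 0.084) with the shaft yaw at -10.9°. The blue faces lie at ±12 mm and the rim radius is about 65 mm, which all agrees with the given sizes. The stripe must be on the hidden lower -y side. Next I'll move the tool over the rotor.

play_rows(
  steps=[
    {"tx": -54.2, "ty": 0.5, "tz": -57.9, "ay": -60.4, "claw": 8},
    {"tx": -54.2, "ty": 0.5, "tz": -57.9, "ay": -60.4, "claw": 7},
    {"tx": -54.2, "ty": 0.5, "tz": -57.9, "ay": -60.4, "claw": 6},
    {"tx": -54.2, "ty": 0.5, "tz": -57.9, "ay": -60.4, "claw": 6},
    {"tx": -54.2, "ty": 0.5, "tz": -57.9, "ay": -60.4, "claw": 6},
    {"tx": -54.2, "ty": 0.5, "tz": -57.9, "ay": -60.4, "claw": 6},
    {"tx": -54.2, "ty": 0.5, "tz": -57.9, "ay": -60.4, "claw": 6},
    {"tx": -54.2, "ty": 0.5, "tz": -57.9, "ay": -60.4, "claw": 6},
    {"tx": -54.2, "ty": 0.5, "tz": -57.9, "ay": -60.4, "claw": 6},
    {"tx": -54.2, "ty": 0.5, "tz": -57.9, "ay": -60.4, "claw": 6},
    {"tx": -54.2, "ty": 0.5, "tz": -57.9, "ay": -60.4, "claw": 6},
    {"tx": -54.2, "ty": 0.5, "tz": -57.9, "ay": -60.4, "claw": 6},
  ],
)

```text
invalid input at $.steps[0]: expected keys claw, tx, ty, tz, ax, ay, az
```

```bash
cat > look.py <<'E'
import sys
from h import *
from scipy.spatial.transform import Rotation as Ro
np.set_printoptions(precision=3,suppress=True)
yaw=np.deg2rad(-10.9);C=np.array([.544,.0841,.125]);ex=np.array([np.cos(yaw),np.sin(yaw),0]);ey=np.array([-ex[1],ex[0],0])
def look(tag,names=('side','top')):
    crops=[]
    for n in names:
        p,d=cams.read_camera(n); X=cloud(n,d); cv2.imwrite(f'pics/{n}{tag}.png',p); np.save(f'pics/{n}{tag}.npy',d)
        hsv=cv2.cvtColor(p,cv2.COLOR_BGR2HSV)
        P=X-C; a=P@ex; y=P@ey; z=P[...,2]; r=np.hypot(y,z)
        m=(cv2.inRange(hsv,(18,90,70),(36,255,255))>0)&(r>.024)&(r<.07)&(abs(a)<.018)
        if m.sum():
            th=np.rad2deg(np.arctan2(-y[m],z[m])); c=np.rad2deg(np.angle(np.exp(1j*np.deg2rad(th)).mean()))
            print(n,'yellow px',m.sum(),'theta mean %.1f'%c,'r',np.percentile(r[m],[5,95]),'a',np.percentile(a[m],[5,50,95]), 'th spread',np.percentile((th-c+180)%360-180,[5,50,95]))
            # by ray cast
            v,u=np.nonzero(m); cc,dd=rays(n,np.c_[u,v])
            f=(abs(a[m])>.009)&(r[m]<.062)
            if f.sum()>4:
                s=np.sign(np.median(a[m][f])); t=((s*.012)-(cc-C)@ex)/(dd@ex); Q=cc+dd*t[:,None]-C
                Q=Q[f]; print('   face side',s,'plane-cast theta %.1f'%np.rad2deg(np.arctan2(-(Q@ey).mean(),Q[:,2].mean())),f.sum())
        else: print(n,'no yellow')
        x0,y0=(190,185) if n=='side' else (170,160)
        crops.append(cv2.resize(p[y0:y0+85,x0:x0+95],(400,358),interpolation=cv2.INTER_CUBIC))
    cv2.imwrite(f'pics/c{tag}.png',np.hstack(crops))
    s=ctrl.get_state(); R=Ro.from_quat(s['tcp_rot']).as_matrix()
    e=s['eef_pos']-C; print('t %.2f'%s['time'],'tcp a,y,z mm',np.array([e@ex,e@ey,e[2]])*1e3,'tiltdeg %.1f'%np.rad2deg(np.arctan2(R[:,1]@ey,-R[2,1])),'zj.ex %.4f'%(R[:,2]@ex),'F',s['contact_force'],'open %.3f'%s['opening'],'q',s['qpos'])
    Rd=np.c_[np.cross([0,0,-1],ex),[0,0,-1],ex]
    print('to vertical above rim +35mm: rot',Ro.from_matrix(R.T@Rd).as_rotvec(degrees=True),'shift cm',R.T@(C+[0,0,.1]-s['eef_pos'])*100)
if __name__=='__main__': look(sys.argv[1])
E
python3 look.py 1
```

```text
side yellow px 6 theta mean 153.4 r [0.049 0.063] a [-0.012 -0.011 -0.01 ] th spread [-2.46   0.266  2.341]
top no yellow
t 0.20 tcp a,y,z mm [-184.752 -771.808  105.412] tiltdeg 0.1 zj.ex 0.4943 F [-0.383  0.209 -0.055] open 1.002 q [-1.394  0.287  1.578  0.     1.279 -0.15 ]
to vertical above rim +35mm: rot [  0.073 -60.376  -0.059] shift cm [-54.211   0.643 -57.959]
```

All seven keys are required in every row.

play_rows(
  steps=[
    {"tx": -54.2, "ty": 0.6, "tz": -58, "ax": 0, "ay": -60.4, "az": 0, "claw": 6},
    {"tx": -54.2, "ty": 0.6, "tz": -58, "ax": 0, "ay": -60.4, "az": 0, "claw": 6},
    {"tx": -54.2, "ty": 0.6, "tz": -58, "ax": 0, "ay": -60.4, "az": 0, "claw": 6},
    {"tx": -54.2, "ty": 0.6, "tz": -58, "ax": 0, "ay": -60.4, "az": 0, "claw": 6},
    {"tx": -54.2, "ty": 0.6, "tz": -58, "ax": 0, "ay": -60.4, "az": 0, "claw": 6},
    {"tx": -54.2, "ty": 0.6, "tz": -58, "ax": 0, "ay": -60.4, "az": 0, "claw": 6},
    {"tx": -54.2, "ty": 0.6, "tz": -58, "ax": 0, "ay": -60.4, "az": 0, "claw": 6},
    {"tx": -54.2, "ty": 0.6, "tz": -58, "ax": 0, "ay": -60.4, "az": 0, "claw": 6},
    {"tx": -54.2, "ty": 0.6, "tz": -58, "ax": 0, "ay": -60.4, "az": 0, "claw": 6},
    {"tx": -54.2, "ty": 0.6, "tz": -58, "ax": 0, "ay": -60.4, "az": 0, "claw": 6},
    {"tx": -54.2, "ty": 0.6, "tz": -58, "ax": 0, "ay": -60.4, "az": 0, "claw": 6},
    {"tx": -54.2, "ty": 0.6, "tz": -58, "ax": 0, "ay": -60.4, "az": 0, "claw": 6},
  ],
)

```text
time: 1.2
eef_pos: [0.423, -0.1817, 0.2276]
tcp_rot: [0.45, -0.545, 0.545, -0.45]
contact_force: [0.3, -0.2, 0.7]
opening: 0.706
```

```bash
python3 look.py 2
```

```text
side yellow px 6 theta mean 153.3 r [0.05  0.062] a [-0.011 -0.011 -0.011] th spread [-2.992  0.162  2.576]
   face side -1.0 plane-cast theta 154.5 5
top no yellow
t 1.30 tcp a,y,z mm [ -68.074 -280.65   102.396] tiltdeg 0.1 zj.ex 1.0000 F [ 0.498 -0.34  -0.233] open 0.705 q [-0.621 -0.202  2.089  0.002  1.255 -0.439]
to vertical above rim +35mm: rot [-0.015  0.464 -0.107] shift cm [-28.008   0.294   7.035]
```

View pics/c2.png

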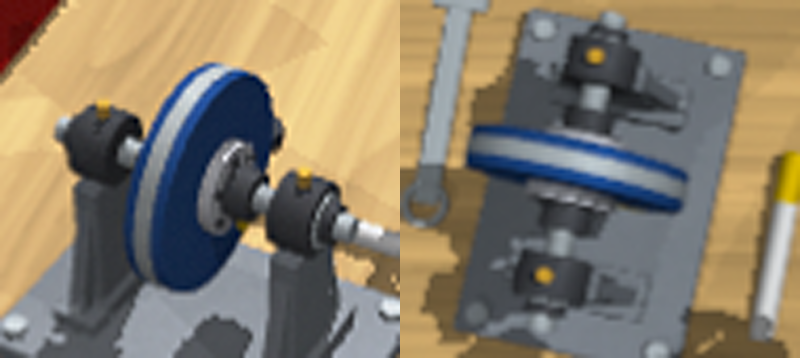

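The side crop shows a bit of yellow just under the hub at about crop (238,228), at a stripe angle of roughly 153°. It hasn't moved, so the rotor is at rest. The top view shows no yellow.

play_rows(
  steps=[
    {"tx": -28, "ty": 0.3, "tz": 7, "ax": 0, "ay": 0.5, "az": 0, "claw": 6},
    {"tx": -28, "ty": 0.3, "tz": 7, "ax": 0, "ay": 0.5, "az": 0, "claw": 6},
    {"tx": -28, "ty": 0.3, "tz": 7, "ax": 0, "ay": 0.5, "az": 0, "claw": 6},
    {"tx": -28, "ty": 0.3, "tz": 7, "ax": 0, "ay": 0.5, "az": 0, "claw": 6},
    {"tx": -28, "ty": 0.3, "tz": 7, "ax": 0, "ay": 0.5, "az": 0, "claw": 6},
    {"tx": -28, "ty": 0.3, "tz": 7, "ax": 0, "ay": 0.5, "az": 0, "claw": 6},
    {"tx": -28, "ty": 0.3, "tz": 7, "ax": 0, "ay": 0.5, "az": 0, "claw": 6},
    {"tx": -29.7, "ty": 0.45, "tz": 7, "ax": 0, "ay": 0.5, "az": -10, "claw": 6},
    {"tx": -31.4, "ty": 0.9, "tz": 7, "ax": 0, "ay": 0.5, "az": -20, "claw": 6},
    {"tx": -33, "ty": 1.65, "tz": 7, "ax": 0, "ay": 0.5, "az": -30, "claw": 6},
    {"tx": -34.4, "ty": 2.65, "tz": 7, "ax": 0, "ay": 0.5, "az": -40, "claw": 6},
    {"tx": -34.4, "ty": 2.65, "tz": 7, "ax": 0, "ay": 0.5, "az": -40, "claw": 6},
  ],
)

```text
time: 2.3
eef_pos: [0.5565, 0.1428, 0.1998]
tcp_rot: [0.595, -0.38, 0.659, -0.258]
contact_force: [-1.2, -0.4, 0.3]
opening: 0.701
```

```bash
python3 look.py 3
```

```text
side yellow px 6 theta mean 153.4 r [0.049 0.062] a [-0.012 -0.011 -0.01 ] th spread [-2.907  0.188  2.568]
   face side -1.0 plane-cast theta 154.1 6
top no yellow
t 2.40 tcp a,y,z mm [-0.001 59.856 72.01 ] tiltdeg -36.0 zj.ex 1.0000 F [ 0.154  0.43  -0.196] open 0.700 q [ 0.3    0.308  1.705 -0.545  1.479  0.643]
to vertical above rim +35mm: rot [ 0.281 -0.141 36.021] shift cm [6.487 1.256 0.012]
```

View pics/c3.png

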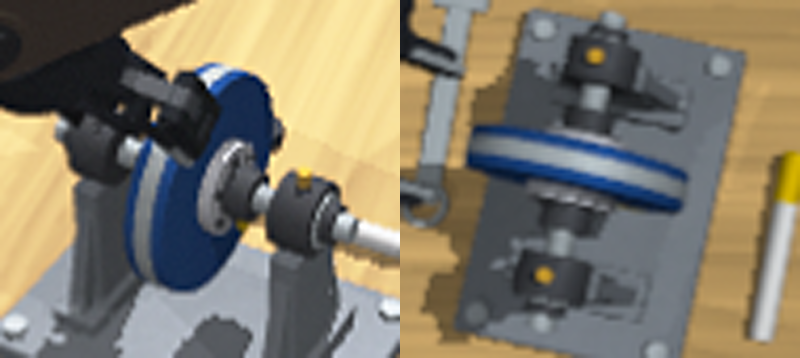

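View pics/side3.png

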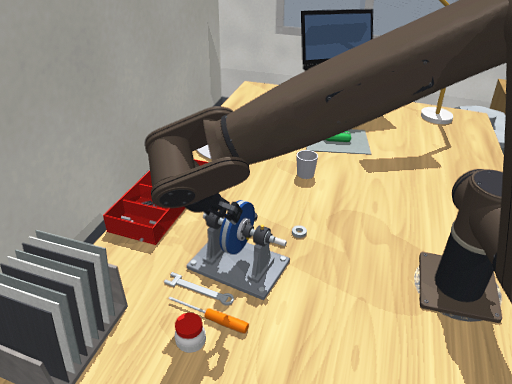

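The arm reaches the -40° tilt. The side crop shows the fingers straddling the rim at about (185,120), and the top view shows the stand clear. Now I'll go in radially and pinch.

play_rows(
  steps=[
    {"tx": 0.1, "ty": 2, "tz": 0, "ax": 0, "ay": 0, "az": -4, "claw": 4.5},
    {"tx": 0.3, "ty": 4, "tz": 0, "ax": 0, "ay": 0, "az": -4, "claw": 4.5},
    {"tx": 0.35, "ty": 5.6, "tz": 0, "ax": 0, "ay": 0, "az": -4, "claw": 4.5},
    {"tx": 0.35, "ty": 5.6, "tz": 0, "ax": 0, "ay": 0, "az": -4, "claw": 4.5},
    {"tx": 0.35, "ty": 5.6, "tz": 0, "ax": 0, "ay": 0, "az": -4, "claw": 2},
    {"tx": 0.35, "ty": 5.6, "tz": 0, "ax": 0, "ay": 0, "az": -4, "claw": 2},
    {"tx": 0.35, "ty": 5.6, "tz": 0, "ax": 0, "ay": 0, "az": -4, "claw": 2},
    {"tx": 0.35, "ty": 5.6, "tz": 0, "ax": 0, "ay": 0, "az": -4, "claw": 2},
    {"tx": 0.35, "ty": 5.6, "tz": 0, "ax": 0, "ay": 0, "az": -4, "claw": 2},
  ],
  grip_force=40,
)

```text
time: 3.15
eef_pos: [0.5492, 0.1059, 0.159]
tcp_rot: [0.607, -0.361, 0.668, -0.235]
contact_force: [-4.7, -1.1, 2.3]
opening: 0.272
```

```bash
python3 look.py 4
```

```text
side yellow px 5 theta mean 153.0 r [0.053 0.063] a [-0.012 -0.011 -0.011] th spread [-2.239  0.419  1.924]
top no yellow
t 3.25 tcp a,y,z mm [ 0.962 22.33  33.949] tiltdeg -39.9 zj.ex 1.0000 F [-5.576 -0.967  2.42 ] open 0.272 q [ 0.266  0.336  1.767 -0.619  1.427  0.681]
to vertical above rim +35mm: rot [ 0.042 -0.499 39.909] shift cm [ 5.951 -3.634 -0.063]
```

View pics/c4.png

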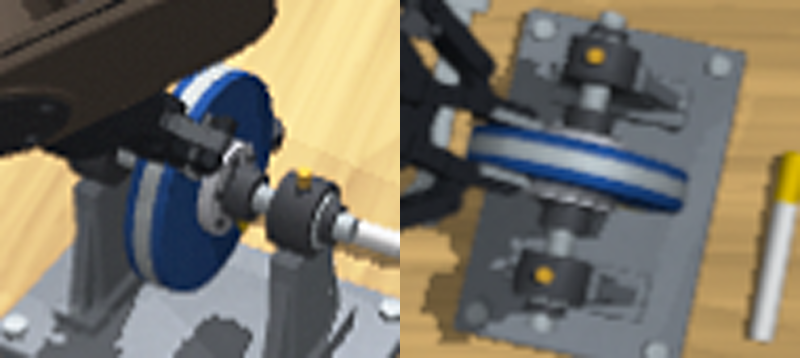

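The fingers hold the rotor: opening 0.272 is about 24 mm, with small forces. I'll work out the arc rows about the shaft.

```bash
cat > arc.py <<'E'
import sys,json
from h import *
from scipy.spatial.transform import Rotation as Ro
yaw=np.deg2rad(-10.9);C=np.array([.544,.0841,.125])
def arc(end,n,hold=0):
    s=ctrl.get_state();R=Ro.from_quat(s['tcp_rot']).as_matrix();c=R.T@(C-s['eef_pos'])*100
    print('pivot cm',c.round(2))
    for f in np.linspace(0,end,n+1)[1:]:
        r=np.deg2rad(f);print('tx %.2f ty %.2f az %.1f'%(c[0]-(c[0]*np.cos(r)-c[1]*np.sin(r)),c[1]-(c[0]*np.sin(r)+c[1]*np.cos(r)),f))
if __name__=='__main__': arc(float(sys.argv[1]),int(sys.argv[2]))
E
python3 arc.py 72 12
```

```text
pivot cm [-0.46  4.04 -0.09]
tx 0.42 ty 0.07 az 6.0
tx 0.83 ty 0.18 az 12.0
tx 1.22 ty 0.34 az 18.0
tx 1.60 ty 0.54 az 24.0
tx 1.96 ty 0.77 az 30.0
tx 2.28 ty 1.04 az 36.0
tx 2.58 ty 1.35 az 42.0
tx 2.85 ty 1.68 az 48.0
tx 3.07 ty 2.04 az 54.0
tx 3.26 ty 2.42 az 60.0
tx 3.41 ty 2.82 az 66.0
tx 3.52 ty 3.23 az 72.0
```

play_rows(
  steps=[
    {"tx": 0.4, "ty": 0.05, "tz": 0, "ax": 0, "ay": 0, "az": 6, "claw": 2},
    {"tx": 0.85, "ty": 0.2, "tz": 0, "ax": 0, "ay": 0, "az": 12, "claw": 2},
    {"tx": 1.2, "ty": 0.35, "tz": 0, "ax": 0, "ay": 0, "az": 18, "claw": 2},
    {"tx": 1.6, "ty": 0.55, "tz": 0, "ax": 0, "ay": 0, "az": 24, "claw": 2},
    {"tx": 1.95, "ty": 0.75, "tz": 0, "ax": 0, "ay": 0, "az": 30, "claw": 2},
    {"tx": 2.3, "ty": 1.05, "tz": 0, "ax": 0, "ay": 0, "az": 36, "claw": 2},
    {"tx": 2.6, "ty": 1.35, "tz": 0, "ax": 0, "ay": 0, "az": 42, "claw": 2},
    {"tx": 2.85, "ty": 1.7, "tz": 0, "ax": 0, "ay": 0, "az": 48, "claw": 2},
    {"tx": 3.05, "ty": 2.05, "tz": 0, "ax": 0, "ay": 0, "az": 54, "claw": 2},
    {"tx": 3.25, "ty": 2.4, "tz": 0, "ax": 0, "ay": 0, "az": 60, "claw": 2},
    {"tx": 3.4, "ty": 2.8, "tz": 0, "ax": 0, "ay": 0, "az": 66, "claw": 2},
    {"tx": 3.5, "ty": 3.2, "tz": 0, "ax": 0, "ay": 0, "az": 72, "claw": 2},
  ],
)

```text
time: 4.25
eef_pos: [0.5404, 0.0598, 0.1582]
tcp_rot: [-0.277, 0.649, -0.4, 0.585]
contact_force: [-3.8, 2.4, 0.8]
opening: 0.273
```

```bash
python3 look.py 5
```

```text
side yellow px 32 theta mean -139.8 r [0.031 0.062] a [-0.012 -0.011 -0.01 ] th spread [-7.313  0.313  7.196]
   face side -1.0 plane-cast theta -137.2 30
top no yellow
t 4.35 tcp a,y,z mm [  1.16  -26.351  31.589] tiltdeg 32.4 zj.ex 1.0000 F [-4.698 -0.159  5.327] open 0.273 q [-0.337  0.068  2.049  0.611  1.184 -0.421]
to vertical above rim +35mm: rot [ -0.24   -0.489 -32.414] shift cm [-5.891 -4.363 -0.129]
```

View pics/c5.png

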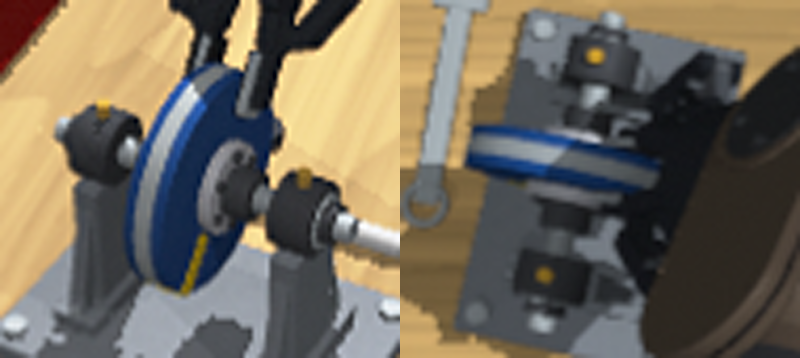

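The stripe is now clearly visible on the face, from (205,238) to (185,288) in the side crop, at θ≈-138.5°. I'll release and watch where the rotor goes.

play_rows(
  steps=[
    {"tx": 0, "ty": 0, "tz": 0, "ax": 0, "ay": 0, "az": 0, "claw": 5},
    {"tx": 0, "ty": 0, "tz": 0, "ax": 0, "ay": 0, "az": 0, "claw": 5},
    {"tx": 0, "ty": 0, "tz": 0, "ax": 0, "ay": 0, "az": 0, "claw": 5},
    {"tx": 0, "ty": 0, "tz": 0, "ax": 0, "ay": 0, "az": 0, "claw": 5},
    {"tx": 0, "ty": 0, "tz": 0, "ax": 0, "ay": 0, "az": 0, "claw": 5},
    {"tx": 0, "ty": 0, "tz": 0, "ax": 0, "ay": 0, "az": 0, "claw": 5},
    {"tx": 0, "ty": 0, "tz": 0, "ax": 0, "ay": 0, "az": 0, "claw": 5},
    {"tx": 0, "ty": 0, "tz": 0, "ax": 0, "ay": 0, "az": 0, "claw": 5},
    {"tx": 0, "ty": 0, "tz": 0, "ax": 0, "ay": 0, "az": 0, "claw": 5},
    {"tx": 0, "ty": 0, "tz": 0, "ax": 0, "ay": 0, "az": 0, "claw": 5},
    {"tx": 0, "ty": 0, "tz": 0, "ax": 0, "ay": 0, "az": 0, "claw": 5},
    {"tx": 0, "ty": 0, "tz": 0, "ax": 0, "ay": 0, "az": 0, "claw": 5},
  ],
)

```text
time: 5.35
eef_pos: [0.5402, 0.0595, 0.1555]
tcp_rot: [-0.279, 0.649, -0.402, 0.583]
contact_force: [0.1, 0.3, -1.2]
opening: 0.588
```

```bash
python3 look.py 6
```

```text
side yellow px 90 theta mean -74.5 r [0.034 0.067] a [-0.012 -0.007  0.012] th spread [-6.264 -0.141  5.656]
   face side -1.0 plane-cast theta -73.0 34
top yellow px 10 theta mean -71.9 r [0.055 0.065] a [-0.013 -0.009  0.007] th spread [-13.73    3.174   7.025]
t 5.45 tcp a,y,z mm [  0.901 -24.871  30.495] tiltdeg 32.2 zj.ex 1.0000 F [ 0.6   -0.375 -0.886] open 0.589 q [-0.333  0.069  2.05   0.608  1.179 -0.418]
to vertical above rim +35mm: rot [ -0.272  -0.394 -32.188] shift cm [-5.807 -4.558 -0.091]
```

The rotor is rolling on in +θ, so it began near heavy-side-up. I'll wait until it stops.

play_rows(
  steps=[
    {"tx": 0, "ty": 0, "tz": 0, "ax": 0, "ay": 0, "az": 0, "claw": 5},
    {"tx": 0, "ty": 0, "tz": 0, "ax": 0, "ay": 0, "az": 0, "claw": 5},
    {"tx": 0, "ty": 0, "tz": 0, "ax": 0, "ay": 0, "az": 0, "claw": 5},
    {"tx": 0, "ty": 0, "tz": 0, "ax": 0, "ay": 0, "az": 0, "claw": 5},
    {"tx": 0, "ty": 0, "tz": 0, "ax": 0, "ay": 0, "az": 0, "claw": 5},
    {"tx": 0, "ty": 0, "tz": 0, "ax": 0, "ay": 0, "az": 0, "claw": 5},
    {"tx": 0, "ty": 0, "tz": 0, "ax": 0, "ay": 0, "az": 0, "claw": 5},
    {"tx": 0, "ty": 0, "tz": 0, "ax": 0, "ay": 0, "az": 0, "claw": 5},
    {"tx": 0, "ty": 0, "tz": 0, "ax": 0, "ay": 0, "az": 0, "claw": 5},
    {"tx": 0, "ty": 0, "tz": 0, "ax": 0, "ay": 0, "az": 0, "claw": 5},
    {"tx": 0, "ty": 0, "tz": 0, "ax": 0, "ay": 0, "az": 0, "claw": 5},
    {"tx": 0, "ty": 0, "tz": 0, "ax": 0, "ay": 0, "az": 0, "claw": 5},
  ],
)

```text
time: 6.45
eef_pos: [0.5402, 0.0595, 0.1555]
tcp_rot: [-0.279, 0.649, -0.402, 0.583]
contact_force: [0.7, -0.3, -0.1]
opening: 0.586
```

```bash
python3 look.py 7
```

```text
side yellow px 89 theta mean -61.2 r [0.032 0.067] a [-0.012 -0.007  0.01 ] th spread [-5.78   0.105  5.458]
   face side -1.0 plane-cast theta -60.2 31
top yellow px 21 theta mean -59.2 r [0.063 0.066] a [-0.013 -0.001  0.012] th spread [-5.344 -0.12   5.066]
t 6.55 tcp a,y,z mm [  0.895 -24.837  30.506] tiltdeg 32.2 zj.ex 1.0000 F [-1.102  0.642 -0.976] open 0.584 q [-0.332  0.069  2.05   0.608  1.179 -0.418]
to vertical above rim +35mm: rot [ -0.272  -0.391 -32.189] shift cm [-5.804 -4.559 -0.091]
```

play_rows(
  steps=[
    {"tx": 0, "ty": 0, "tz": 0, "ax": 0, "ay": 0, "az": 0, "claw": 5},
    {"tx": 0, "ty": 0, "tz": 0, "ax": 0, "ay": 0, "az": 0, "claw": 5},
    {"tx": 0, "ty": 0, "tz": 0, "ax": 0, "ay": 0, "az": 0, "claw": 5},
    {"tx": 0, "ty": 0, "tz": 0, "ax": 0, "ay": 0, "az": 0, "claw": 5},
    {"tx": 0, "ty": 0, "tz": 0, "ax": 0, "ay": 0, "az": 0, "claw": 5},
    {"tx": 0, "ty": 0, "tz": 0, "ax": 0, "ay": 0, "az": 0, "claw": 5},
    {"tx": 0, "ty": 0, "tz": 0, "ax": 0, "ay": 0, "az": 0, "claw": 5},
    {"tx": 0, "ty": 0, "tz": 0, "ax": 0, "ay": 0, "az": 0, "claw": 5},
    {"tx": 0, "ty": 0, "tz": 0, "ax": 0, "ay": 0, "az": 0, "claw": 5},
    {"tx": 0, "ty": 0, "tz": 0, "ax": 0, "ay": 0, "az": 0, "claw": 5},
    {"tx": 0, "ty": 0, "tz": 0, "ax": 0, "ay": 0, "az": 0, "claw": 5},
    {"tx": 0, "ty": 0, "tz": 0, "ax": 0, "ay": 0, "az": 0, "claw": 5},
  ],
)

```text
time: 7.55
eef_pos: [0.5402, 0.0596, 0.1555]
tcp_rot: [-0.279, 0.649, -0.402, 0.583]
contact_force: [-0.4, 0.4, 0.7]
opening: 0.586
```

```bash
python3 look.py 8
```

```text
side yellow px 89 theta mean -60.2 r [0.035 0.068] a [-0.012 -0.008  0.01 ] th spread [-5.24   0.12   5.406]
   face side -1.0 plane-cast theta -59.3 33
top yellow px 24 theta mean -59.3 r [0.063 0.066] a [-0.012 -0.001  0.012] th spread [-8.342  1.53   5.474]
t 7.65 tcp a,y,z mm [  0.896 -24.814  30.509] tiltdeg 32.2 zj.ex 1.0000 F [ 0.665 -0.378 -0.795] open 0.583 q [-0.332  0.069  2.05   0.608  1.179 -0.418]
to vertical above rim +35mm: rot [ -0.272  -0.386 -32.189] shift cm [-5.801 -4.56  -0.09 ]
```

View pics/c8.png

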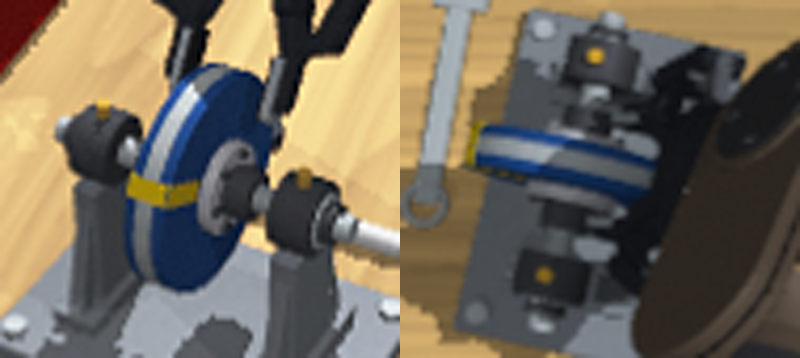

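The rotor has settled: the stripe crosses the rim on the +y side at (140,190)-(195,195) in the side crop, θ≈-60°. Both cameras agree within about 1°. Heavy-down therefore lies 18–33° further in +θ. Next I'll slide the open fingers round to the +y side, grip, and carry the rotor past bottom.

```bash
cat > plan.py <<'E'
import sys
from h import *
from scipy.spatial.transform import Rotation as Ro
yaw=np.deg2rad(-10.9);C=np.array([.544,.0841,.125]);ex=np.array([np.cos(yaw),np.sin(yaw),0]);ey=np.array([-ex[1],ex[0],0])
# go to tilt T, tip angle T, radius r(cm), n rows
def plan(T,r,n):
    s=ctrl.get_state();R=Ro.from_quat(s['tcp_rot']).as_matrix();e=(s['eef_pos']-C)*100
    y,z=e@ey,e[2]; th0=np.rad2deg(np.arctan2(-y,z)); r0=np.hypot(y,z); t0=np.rad2deg(np.arctan2(R[:,1]@ey,-R[2,1]))
    print('now tip angle %.1f r %.2f tilt %.1f a %.2f'%(th0,r0,t0,e@ex))
    for f in np.linspace(0,1,n+1)[1:]:
        th=np.deg2rad(th0+(T-th0)*f); rr=r0+(r-r0)*f
        P=-ey*rr*np.sin(th)+np.array([0,0,1])*rr*np.cos(th); d=R.T@(P-(e-(e@ex)*ex))
        print('tx %.2f ty %.2f tz %.2f az %.1f'%(*d,(T-t0)*f))
plan(float(sys.argv[1]),float(sys.argv[2]),int(sys.argv[3]))
E
python3 plan.py -42 3.9 12
```

```text
now tip angle 39.1 r 3.93 tilt 32.2 a 0.09
tx -0.46 ty -0.03 tz -0.00 az -6.2
tx -0.93 ty 0.00 tz -0.00 az -12.4
tx -1.38 ty 0.09 tz -0.01 az -18.5
tx -1.82 ty 0.22 tz -0.01 az -24.7
tx -2.25 ty 0.41 tz -0.01 az -30.9
tx -2.64 ty 0.64 tz -0.02 az -37.1
tx -3.01 ty 0.92 tz -0.02 az -43.3
tx -3.34 ty 1.24 tz -0.02 az -49.5
tx -3.63 ty 1.60 tz -0.03 az -55.6
tx -3.88 ty 1.99 tz -0.03 az -61.8
tx -4.08 ty 2.41 tz -0.04 az -68.0
tx -4.23 ty 2.84 tz -0.04 az -74.2
```

play_rows(
  steps=[
    {"tx": -0.45, "ty": 0, "tz": 0, "ax": 0, "ay": 0, "az": -6.2, "claw": 5},
    {"tx": -0.95, "ty": 0, "tz": 0, "ax": 0, "ay": 0, "az": -12.4, "claw": 5},
    {"tx": -1.4, "ty": 0.1, "tz": 0, "ax": 0, "ay": 0, "az": -18.5, "claw": 5},
    {"tx": -1.8, "ty": 0.2, "tz": -0.1, "ax": 0, "ay": 0, "az": -24.7, "claw": 5},
    {"tx": -2.25, "ty": 0.4, "tz": -0.1, "ax": 0, "ay": 0, "az": -30.9, "claw": 5},
    {"tx": -2.65, "ty": 0.65, "tz": -0.1, "ax": 0, "ay": 0, "az": -37.1, "claw": 5},
    {"tx": -3, "ty": 0.9, "tz": -0.1, "ax": 0, "ay": 0, "az": -43.3, "claw": 5},
    {"tx": -3.35, "ty": 1.25, "tz": -0.1, "ax": 0, "ay": 0, "az": -49.5, "claw": 5},
    {"tx": -3.65, "ty": 1.6, "tz": -0.1, "ax": 0, "ay": 0, "az": -55.6, "claw": 5},
    {"tx": -3.9, "ty": 2, "tz": -0.1, "ax": 0, "ay": 0, "az": -61.8, "claw": 5},
    {"tx": -4.1, "ty": 2.4, "tz": -0.1, "ax": 0, "ay": 0, "az": -68, "claw": 5},
    {"tx": -4.25, "ty": 2.85, "tz": -0.1, "ax": 0, "ay": 0, "az": -74, "claw": 5},
  ],
)

```text
time: 8.65
eef_pos: [0.5499, 0.1108, 0.1548]
tcp_rot: [0.613, -0.349, 0.673, -0.223]
contact_force: [1.2, -0.6, -0.7]
opening: 0.582
```

```bash
python3 look.py 9
```

```text
side yellow px 77 theta mean -60.9 r [0.038 0.067] a [-0.012 -0.006  0.011] th spread [-5.485 -0.24   5.514]
   face side -1.0 plane-cast theta -60.6 25
top yellow px 24 theta mean -58.9 r [0.063 0.066] a [-0.012 -0.001  0.012] th spread [-7.581  1.206  5.   ]
t 8.75 tcp a,y,z mm [-1.317 27.971 25.522] tiltdeg -42.0 zj.ex 1.0000 F [ 1.015 -0.507 -0.266] open 0.588 q [ 0.285  0.366  1.758 -0.639  1.444  0.703]
to vertical above rim +35mm: rot [ 0.268 -0.191 41.951] shift cm [ 7.059 -3.67   0.122]
```

View pics/c9.png

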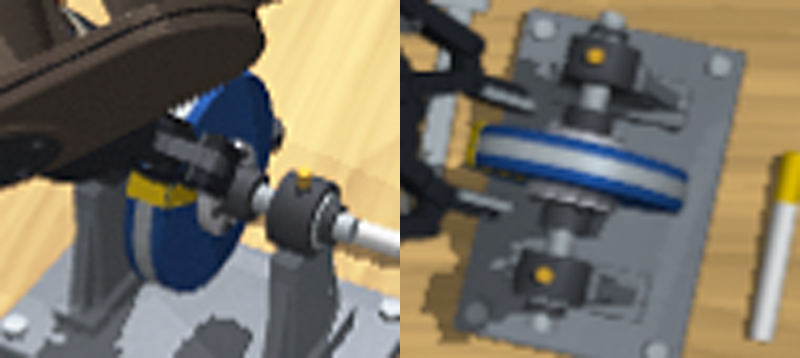

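The rotor is unmoved: the stripe is still at (165,190) in the side crop and the top view agrees at about -60°. The fingers straddle it at -42°, so I'll close.

play_rows(
  steps=[
    {"tx": 0, "ty": 0, "tz": 0.1, "ax": 0, "ay": 0, "az": 0, "claw": 2},
    {"tx": 0, "ty": 0, "tz": 0.1, "ax": 0, "ay": 0, "az": 0, "claw": 2},
    {"tx": 0, "ty": 0, "tz": 0.1, "ax": 0, "ay": 0, "az": 0, "claw": 2},
    {"tx": 0, "ty": 0, "tz": 0.1, "ax": 0, "ay": 0, "az": 0, "claw": 2},
    {"tx": 0, "ty": 0, "tz": 0.1, "ax": 0, "ay": 0, "az": 0, "claw": 2},
    {"tx": 0, "ty": 0, "tz": 0.1, "ax": 0, "ay": 0, "az": 0, "claw": 2},
  ],
)

```text
time: 9.25
eef_pos: [0.5498, 0.1096, 0.1548]
tcp_rot: [0.613, -0.351, 0.672, -0.224]
contact_force: [-4.7, 4.1, 2.9]
opening: 0.273
```

```bash
python3 look.py 10; python3 arc.py 72 12; python3 arc.py 84 14
```

```text
side yellow px 81 theta mean -60.4 r [0.038 0.067] a [-0.012 -0.005  0.011] th spread [-5.307  0.188  5.439]
   face side -1.0 plane-cast theta -60.2 28
top yellow px 17 theta mean -59.0 r [0.064 0.066] a [-0.008  0.002  0.01 ] th spread [-6.119 -0.15   5.858]
t 9.35 tcp a,y,z mm [ 0.953 26.105 29.823] tiltdeg -41.8 zj.ex 1.0000 F [-4.524  3.5    2.804] open 0.270 q [ 0.28   0.36   1.756 -0.639  1.446  0.702]
to vertical above rim +35mm: rot [ 0.057 -0.537 41.788] shift cm [ 6.624 -3.493 -0.056]
pivot cm [-0.04  3.96 -0.08]
tx 0.41 ty 0.03 az 6.0
tx 0.82 ty 0.09 az 12.0
tx 1.22 ty 0.21 az 18.0
tx 1.61 ty 0.36 az 24.0
tx 1.98 ty 0.55 az 30.0
tx 2.32 ty 0.78 az 36.0
tx 2.64 ty 1.04 az 42.0
tx 2.93 ty 1.34 az 48.0
tx 3.19 ty 1.67 az 54.0
tx 3.41 ty 2.02 az 60.0
tx 3.60 ty 2.39 az 66.0
tx 3.74 ty 2.78 az 72.0
pivot cm [-0.04  3.96 -0.08]
tx 0.41 ty 0.03 az 6.0
tx 0.82 ty 0.09 az 12.0
tx 1.22 ty 0.21 az 18.0
tx 1.61 ty 0.36 az 24.0
tx 1.98 ty 0.55 az 30.0
tx 2.32 ty 0.78 az 36.0
tx 2.64 ty 1.04 az 42.0
tx 2.93 ty 1.34 az 48.0
tx 3.19 ty 1.67 az 54.0
tx 3.41 ty 2.02 az 60.0
tx 3.60 ty 2.39 az 66.0
tx 3.74 ty 2.78 az 72.0
tx 3.85 ty 3.18 az 78.0
tx 3.91 ty 3.59 az 84.0
```

play_rows(
  steps=[
    {"tx": 0.5, "ty": 0.05, "tz": 0, "ax": 0, "ay": 0, "az": 7, "claw": 2},
    {"tx": 0.95, "ty": 0.15, "tz": 0, "ax": 0, "ay": 0, "az": 14, "claw": 2},
    {"tx": 1.4, "ty": 0.3, "tz": 0, "ax": 0, "ay": 0, "az": 21, "claw": 2},
    {"tx": 1.85, "ty": 0.5, "tz": 0, "ax": 0, "ay": 0, "az": 28, "claw": 2},
    {"tx": 2.25, "ty": 0.75, "tz": 0, "ax": 0, "ay": 0, "az": 35, "claw": 2},
    {"tx": 2.65, "ty": 1.05, "tz": 0, "ax": 0, "ay": 0, "az": 42, "claw": 2},
    {"tx": 2.95, "ty": 1.4, "tz": 0, "ax": 0, "ay": 0, "az": 49, "claw": 2},
    {"tx": 3.25, "ty": 1.8, "tz": 0, "ax": 0, "ay": 0, "az": 56, "claw": 2},
    {"tx": 3.5, "ty": 2.2, "tz": 0, "ax": 0, "ay": 0, "az": 63, "claw": 2},
    {"tx": 3.7, "ty": 2.65, "tz": 0, "ax": 0, "ay": 0, "az": 70, "claw": 2},
    {"tx": 3.85, "ty": 3.1, "tz": 0, "ax": 0, "ay": 0, "az": 77, "claw": 2},
    {"tx": 3.9, "ty": 3.6, "tz": 0, "ax": 0, "ay": 0, "az": 84, "claw": 2},
  ],
)

```text
time: 10.35
eef_pos: [0.54, 0.0581, 0.1557]
tcp_rot: [-0.218, 0.671, -0.347, 0.618]
contact_force: [1.3, 11.3, -4.6]
opening: 0.272
```

```bash
python3 look.py 11
```

```text
side yellow px 54 theta mean 24.0 r [0.035 0.066] a [-0.012 -0.01   0.012] th spread [-7.628 -0.413  9.005]
   face side -1.0 plane-cast theta 20.2 28
top yellow px 62 theta mean 25.8 r [0.049 0.068] a [-0.013 -0.001  0.013] th spread [-5.063 -0.046  6.185]
   face side 1.0 plane-cast theta 179.8 7
t 10.45 tcp a,y,z mm [  1.178 -28.562  28.259] tiltdeg 42.5 zj.ex 0.9999 F [1.236 4.304 2.917] open 0.274 q [-0.409  0.111  2.067  0.769  1.259 -0.566]
to vertical above rim +35mm: rot [ -0.296  -0.638 -42.532] shift cm [-6.953 -3.357 -0.147]
```

View pics/c11.png

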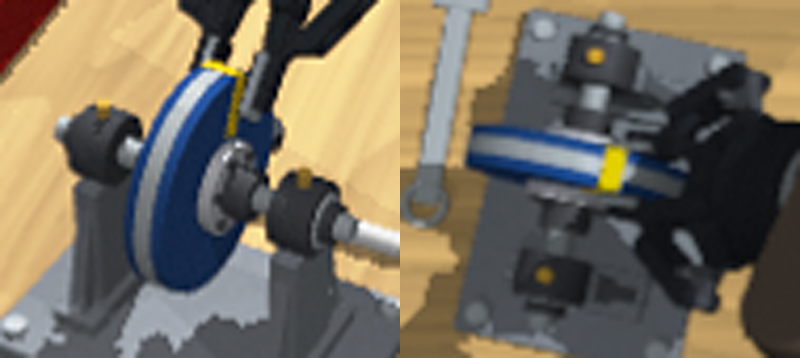

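The stripe sits at about (222,70) in the side crop and (612,168) in the top crop, θ≈+24.5°, which matches -60+84. I'll release so it rolls back from the other side.

play_rows(
  steps=[
    {"tx": 0, "ty": 0, "tz": 0, "ax": 0, "ay": 0, "az": 0, "claw": 5},
    {"tx": 0, "ty": 0, "tz": 0, "ax": 0, "ay": 0, "az": 0, "claw": 5},
    {"tx": 0, "ty": 0, "tz": 0, "ax": 0, "ay": 0, "az": 0, "claw": 5},
    {"tx": 0, "ty": 0, "tz": 0, "ax": 0, "ay": 0, "az": 0, "claw": 5},
    {"tx": 0, "ty": 0, "tz": 0, "ax": 0, "ay": 0, "az": 0, "claw": 5},
    {"tx": 0, "ty": 0, "tz": 0, "ax": 0, "ay": 0, "az": 0, "claw": 5},
    {"tx": 0, "ty": 0, "tz": 0, "ax": 0, "ay": 0, "az": 0, "claw": 5},
    {"tx": 0, "ty": 0, "tz": 0, "ax": 0, "ay": 0, "az": 0, "claw": 5},
    {"tx": 0, "ty": 0, "tz": 0, "ax": 0, "ay": 0, "az": 0, "claw": 5},
    {"tx": 0, "ty": 0, "tz": 0, "ax": 0, "ay": 0, "az": 0, "claw": 5},
    {"tx": 0, "ty": 0, "tz": 0, "ax": 0, "ay": 0, "az": 0, "claw": 5},
    {"tx": 0, "ty": 0, "tz": 0, "ax": 0, "ay": 0, "az": 0, "claw": 5},
  ],
)

```text
time: 11.45
eef_pos: [0.5398, 0.0577, 0.1532]
tcp_rot: [-0.221, 0.671, -0.349, 0.616]
contact_force: [0.3, -0.5, -0.6]
opening: 0.588
```

```bash
python3 look.py 12
```

```text
side yellow px 76 theta mean -11.1 r [0.036 0.067] a [-0.012 -0.008  0.01 ] th spread [-6.107 -0.283  5.705]
   face side -1.0 plane-cast theta -12.4 30
top yellow px 59 theta mean -11.9 r [0.063 0.068] a [-0.012 -0.001  0.011] th spread [-5.093  0.189  4.742]
t 11.55 tcp a,y,z mm [  0.901 -26.792  28.175] tiltdeg 42.2 zj.ex 1.0000 F [0.417 0.472 0.815] open 0.585 q [-0.403  0.11   2.066  0.764  1.255 -0.564]
to vertical above rim +35mm: rot [ -0.305  -0.373 -42.19 ] shift cm [-6.808 -3.523 -0.093]
```

play_rows(
  steps=[
    {"tx": 0, "ty": 0, "tz": 0, "ax": 0, "ay": 0, "az": 0, "claw": 5},
    {"tx": 0, "ty": 0, "tz": 0, "ax": 0, "ay": 0, "az": 0, "claw": 5},
    {"tx": 0, "ty": 0, "tz": 0, "ax": 0, "ay": 0, "az": 0, "claw": 5},
    {"tx": 0, "ty": 0, "tz": 0, "ax": 0, "ay": 0, "az": 0, "claw": 5},
    {"tx": 0, "ty": 0, "tz": 0, "ax": 0, "ay": 0, "az": 0, "claw": 5},
    {"tx": 0, "ty": 0, "tz": 0, "ax": 0, "ay": 0, "az": 0, "claw": 5},
    {"tx": 0, "ty": 0, "tz": 0, "ax": 0, "ay": 0, "az": 0, "claw": 5},
    {"tx": 0, "ty": 0, "tz": 0, "ax": 0, "ay": 0, "az": 0, "claw": 5},
    {"tx": 0, "ty": 0, "tz": 0, "ax": 0, "ay": 0, "az": 0, "claw": 5},
    {"tx": 0, "ty": 0, "tz": 0, "ax": 0, "ay": 0, "az": 0, "claw": 5},
    {"tx": 0, "ty": 0, "tz": 0, "ax": 0, "ay": 0, "az": 0, "claw": 5},
    {"tx": 0, "ty": 0, "tz": 0, "ax": 0, "ay": 0, "az": 0, "claw": 5},
  ],
)

```text
time: 12.55
eef_pos: [0.5398, 0.0577, 0.1532]
tcp_rot: [-0.221, 0.671, -0.349, 0.616]
contact_force: [-0.0, -0.6, 0.2]
opening: 0.585
```

```bash
python3 look.py 13
```

```text
side yellow px 80 theta mean -15.8 r [0.033 0.067] a [-0.012 -0.008  0.011] th spread [-6.162 -0.213  5.913]
   face side -1.0 plane-cast theta -16.9 32
top yellow px 55 theta mean -16.2 r [0.064 0.068] a [-0.012 -0.001  0.01 ] th spread [-5.038 -0.123  4.58 ]
t 12.65 tcp a,y,z mm [  0.879 -26.731  28.187] tiltdeg 42.2 zj.ex 1.0000 F [ 0.427 -0.343 -0.591] open 0.588 q [-0.403  0.11   2.066  0.764  1.255 -0.564]
to vertical above rim +35mm: rot [ -0.306  -0.366 -42.19 ] shift cm [-6.803 -3.526 -0.09 ]
```

play_rows(
  steps=[
    {"tx": 0, "ty": 0, "tz": 0, "ax": 0, "ay": 0, "az": 0, "claw": 5},
    {"tx": 0, "ty": 0, "tz": 0, "ax": 0, "ay": 0, "az": 0, "claw": 5},
    {"tx": 0, "ty": 0, "tz": 0, "ax": 0, "ay": 0, "az": 0, "claw": 5},
    {"tx": 0, "ty": 0, "tz": 0, "ax": 0, "ay": 0, "az": 0, "claw": 5},
    {"tx": 0, "ty": 0, "tz": 0, "ax": 0, "ay": 0, "az": 0, "claw": 5},
    {"tx": 0, "ty": 0, "tz": 0, "ax": 0, "ay": 0, "az": 0, "claw": 5},
    {"tx": 0, "ty": 0, "tz": 0, "ax": 0, "ay": 0, "az": 0, "claw": 5},
    {"tx": 0, "ty": 0, "tz": 0, "ax": 0, "ay": 0, "az": 0, "claw": 5},
    {"tx": 0, "ty": 0, "tz": 0, "ax": 0, "ay": 0, "az": 0, "claw": 5},
    {"tx": 0, "ty": 0, "tz": 0, "ax": 0, "ay": 0, "az": 0, "claw": 5},
    {"tx": 0, "ty": 0, "tz": 0, "ax": 0, "ay": 0, "az": 0, "claw": 5},
    {"tx": 0, "ty": 0, "tz": 0, "ax": 0, "ay": 0, "az": 0, "claw": 5},
  ],
)

```text
time: 13.65
eef_pos: [0.5398, 0.0577, 0.1532]
tcp_rot: [-0.221, 0.671, -0.349, 0.616]
contact_force: [-0.0, -1.2, 0.2]
opening: 0.583
```

```bash
python3 look.py 14
```

```text
side yellow px 78 theta mean -16.2 r [0.034 0.067] a [-0.012 -0.009  0.011] th spread [-5.625  0.029  5.678]
   face side -1.0 plane-cast theta -17.0 32
top yellow px 57 theta mean -16.5 r [0.063 0.068] a [-0.012 -0.001  0.01 ] th spread [-5.984  0.187  5.051]
t 13.75 tcp a,y,z mm [  0.868 -26.746  28.193] tiltdeg 42.2 zj.ex 1.0000 F [-0.358  0.078  0.03 ] open 0.586 q [-0.403  0.11   2.067  0.764  1.255 -0.564]
to vertical above rim +35mm: rot [ -0.304  -0.37  -42.19 ] shift cm [-6.804 -3.525 -0.089]
```

View pics/c14.png

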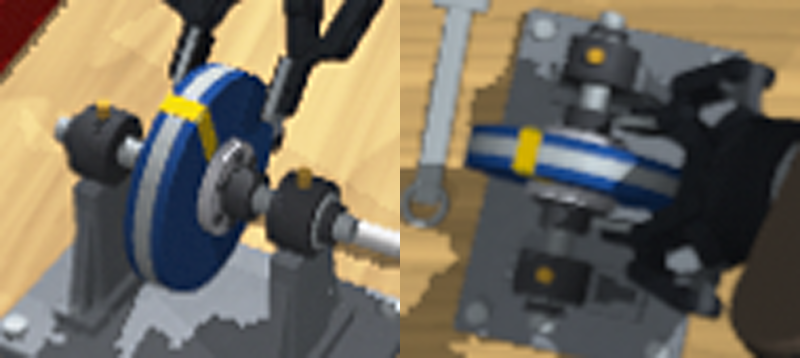

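The rotor settled from the other side at θ≈-16.5°: the stripe is at (185,107) in the side crop and (527,152) in the top crop, and the cameras agree within 0.5°. The bisector of -60.0 and -16.5 is -38.2°. The half-gap is 21.8°, inside the given 18–33°. The start pose at about 149° is also 7° from heavy-up, which fits. Now I'll grip and turn it by -21.8°.

play_rows(
  steps=[
    {"tx": 0, "ty": 0, "tz": 0, "ax": 0, "ay": 0, "az": 0, "claw": 2},
    {"tx": 0, "ty": 0, "tz": 0, "ax": 0, "ay": 0, "az": 0, "claw": 2},
    {"tx": 0, "ty": 0, "tz": 0, "ax": 0, "ay": 0, "az": 0, "claw": 2},
    {"tx": 0, "ty": 0, "tz": 0, "ax": 0, "ay": 0, "az": 0, "claw": 2},
    {"tx": 0, "ty": 0, "tz": 0, "ax": 0, "ay": 0, "az": 0, "claw": 2},
    {"tx": 0, "ty": 0, "tz": 0, "ax": 0, "ay": 0, "az": 0, "claw": 2},
  ],
  grip_force=50,
)

```text
time: 14.25
eef_pos: [0.54, 0.0575, 0.1534]
tcp_rot: [-0.221, 0.67, -0.35, 0.616]
contact_force: [0.5, -2.0, 1.0]
opening: 0.268
```

```bash
python3 look.py 15; python3 arc.py -22 6
```

```text
side yellow px 78 theta mean -16.3 r [0.035 0.067] a [-0.012 -0.009  0.011] th spread [-6.44   0.206  6.733]
   face side -1.0 plane-cast theta -17.2 32
top yellow px 55 theta mean -16.5 r [0.062 0.068] a [-0.012 -0.001  0.01 ] th spread [-5.698  0.198  5.029]
t 14.35 tcp a,y,z mm [  1.101 -26.877  28.352] tiltdeg 42.2 zj.ex 1.0000 F [ 0.123 -1.07   1.035] open 0.269 q [-0.403  0.11   2.066  0.764  1.255 -0.564]
to vertical above rim +35mm: rot [ -0.338  -0.354 -42.176] shift cm [-6.802 -3.506 -0.108]
pivot cm [-0.09  3.9  -0.14]
tx -0.25 ty 0.00 az -3.7
tx -0.50 ty 0.02 az -7.3
tx -0.75 ty 0.05 az -11.0
tx -0.99 ty 0.10 az -14.7
tx -1.23 ty 0.17 az -18.3
tx -1.47 ty 0.25 az -22.0
```

play_rows(
  steps=[
    {"tx": -0.25, "ty": 0, "tz": 0, "ax": 0, "ay": 0, "az": -3.7, "claw": 2},
    {"tx": -0.5, "ty": 0, "tz": 0, "ax": 0, "ay": 0, "az": -7.3, "claw": 2},
    {"tx": -0.75, "ty": 0.05, "tz": 0, "ax": 0, "ay": 0, "az": -11, "claw": 2},
    {"tx": -1, "ty": 0.1, "tz": 0, "ax": 0, "ay": 0, "az": -14.7, "claw": 2},
    {"tx": -1.25, "ty": 0.15, "tz": 0, "ax": 0, "ay": 0, "az": -18.3, "claw": 2},
    {"tx": -1.45, "ty": 0.25, "tz": 0, "ax": 0, "ay": 0, "az": -22, "claw": 2},
    {"tx": -1.45, "ty": 0.25, "tz": 0, "ax": 0, "ay": 0, "az": -22, "claw": 2},
    {"tx": -1.45, "ty": 0.25, "tz": 0, "ax": 0, "ay": 0, "az": -22, "claw": 2},
    {"tx": -1.45, "ty": 0.25, "tz": 0, "ax": 0, "ay": 0, "az": -22, "claw": 2},
    {"tx": -1.45, "ty": 0.25, "tz": 0, "ax": 0, "ay": 0, "az": -22, "claw": 2},
    {"tx": -1.45, "ty": 0.25, "tz": 0, "ax": 0, "ay": 0, "az": -22, "claw": 2},
  ],
)

```text
time: 15.27
eef_pos: [0.5423, 0.0696, 0.161]
tcp_rot: [-0.344, 0.617, -0.46, 0.538]
contact_force: [1.7, -0.7, -0.3]
opening: 0.272
```

```bash
python3 look.py 16; python3 look.py 17
```

```text
side yellow px 85 theta mean -38.8 r [0.034 0.067] a [-0.012 -0.006  0.011] th spread [-5.074  0.084  4.946]
   face side -1.0 plane-cast theta -38.9 31
top yellow px 38 theta mean -38.3 r [0.064 0.067] a [-0.011 -0.     0.01 ] th spread [-5.971  0.24   5.532]
t 15.37 tcp a,y,z mm [  1.042 -14.561  35.957] tiltdeg 20.2 zj.ex 1.0000 F [ 2.803 -0.734 -0.72 ] open 0.272 q [-0.222  0.045  2.017  0.395  1.118 -0.205]
to vertical above rim +35mm: rot [ -0.225  -0.455 -20.243] shift cm [-3.581 -5.506 -0.101]
side yellow px 86 theta mean -38.8 r [0.035 0.067] a [-0.012 -0.006  0.011] th spread [-5.151 -0.05   5.506]
   face side -1.0 plane-cast theta -39.2 33
top yellow px 41 theta mean -39.0 r [0.064 0.067] a [-0.011 -0.     0.01 ] th spread [-6.35   0.682  6.302]
t 15.47 tcp a,y,z mm [  1.044 -14.524  35.982] tiltdeg 20.2 zj.ex 1.0000 F [ 1.415 -2.048 -0.824] open 0.269 q [-0.221  0.045  2.017  0.394  1.118 -0.204]
to vertical above rim +35mm: rot [ -0.23   -0.444 -20.214] shift cm [-3.574 -5.506 -0.1  ]
```

View pics/c17.png

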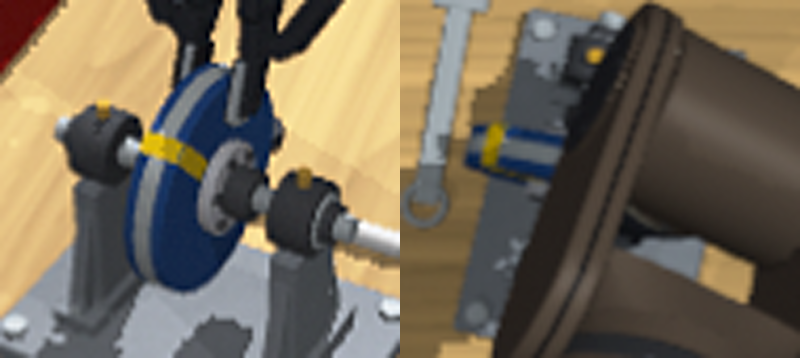

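View pics/top17.png

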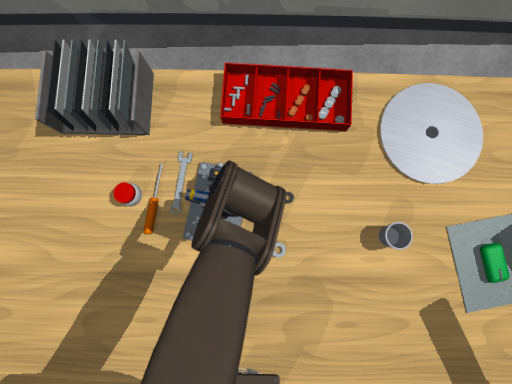

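The stripe is at (175,155) in the side crop and (492,145) in the top crop, θ≈-38.8° against the -38.2° target. The rotor is still and gripped, and the loose things that are visible sit where they began. I'll hand in.

```bash
python3 -c "
from plant import ctrl
print(ctrl.sign_off())"
```

```text
the job is handed in; nothing more can be done
None
```

I turned the rotor past its stopping point in both directions and let it settle each time, then gripped it halfway between. It is now held with the heavy side straight down, as near as I could measure, and was handed in while still gripped.

- **Where it came to rest:** the stripe settled at about -60.0° coming from one side and -16.5° from the other. Angles are measured from the top, positive towards the robot's right.
- **Heavy-side-down position:** the midpoint puts the stripe at -38.2°, so the bearing drag is about 21.8°. That is inside the given 18–33°. The starting position was about 7° from heavy side up, which also fits.
- **Last checks:** the stripe stands at about -38.8° by both cameras (readings -38.3° to -39.2°), roughly 0.6° off target and well inside the 10° limit. The fingers are stopped on the 24 mm disc with a 50 N grip set. The rotor stood still between the last two looks, within reading noise, and the job took about 15.5 s.
- **Scribing:** the gripper leans about 20° to the robot's right of the rotor's top, so check that you have room to scribe there.
- **Loose things:** those visible in the last top view looked unmoved, by eye only. The marker and part of the collar and bearing were hidden under the arm, but the tool went nowhere near the bench.

At grasping, the measured fingertip position was about 5 mm off what I had commanded. The forces stayed small and the camera angles confirmed every turn.

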